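# Ready the blue filler station: matching cup, then the odd-threaded cap

## Task

Stand the blue mixing cup upright and wholly on the round coaster of the blue stand and let go of it; then open the jar in that stand. Its twist cap comes free with about a quarter turn, but it may be left- or right-handed and nothing shows which, so try it gently one way and, if it stops, the other. Finish with that cap lifted off and still held motionless in the gripper about 10 cm above the jar, and leave the other jar, its cap, the other cups and the clutter where they are.

Things in the scene. Friction and masses are not known exactly. Their poses are not given: they have to be found in the camera images.
- stand_blue: blue stand, fixed. Origin: centre of the underside of its square base (110 x 110 x 12 mm), under the jar's axis; the jar is held in four steel jaws 42 mm high. Along the stand's -x (towards the robot, yaw within 0.2 rad) lies its round blue coaster: 84 mm across, top 10 mm above the table, centre 115 mm from the jar's axis. Stands swap left and right.
- stand_orange: orange stand, fixed. Origin: centre of the underside of its square base (110 x 110 x 12 mm), under the jar's axis; the jar is held in four steel jaws 42 mm high. Along the stand's -x (towards the robot, yaw within 0.2 rad) lies its round orange coaster: 84 mm across, top 10 mm above the table, centre 115 mm from the jar's axis. Stands swap left and right.
- stand_blue_coaster (a point): Centre of the top face of the blue stand's round coaster, 10 mm above the table; the axes are the stand's.
- jar_a: One of two white jars that look alike, 72 mm across, fixed in one of the stands (either: see which it is over). Origin: centre of its underside, 12 mm above the table. Shoulder 75 mm, neck top 105 mm above the origin. One jar's cap loosens counterclockwise seen from above, the other's clockwise; nothing outside tells which, nor does the jar's yaw.
- jar_b: One of two white jars that look alike, 72 mm across, fixed in one of the stands (either: see which it is over). Origin: centre of its underside, 12 mm above the table. Shoulder 75 mm, neck top 105 mm above the origin. One jar's cap loosens counterclockwise seen from above, the other's clockwise; nothing outside tells which, nor does the jar's yaw.
- cap_a: Black ribbed round cap on jar_a, 56 mm across, 32 mm high, 30-70 g, yellow line on top. Origin: centre of its underside, 90 mm above the table when closed; z up. Loose, held by hidden lugs with 2-4 mm play. The wrong way it hits a stop within 0.2 rad, then slips in the fingers; the right way it turns easily and lifts straight off once turned 1.0 to 1.75 rad (best 1.3-1.4).
- cap_b: Black ribbed round cap on jar_b, 56 mm across, 32 mm high, 30-70 g, yellow line on top. Origin: centre of its underside, 90 mm above the table when closed; z up. Loose, held by hidden lugs with 2-4 mm play. The wrong way it hits a stop within 0.2 rad, then slips in the fingers; the right way it turns easily and lifts straight off once turned 1.0 to 1.75 rad (best 1.3-1.4).
- cap_a_mark (a point): Point on the yellow line on top of cap_a, 20 mm from the cap's axis along the cap's +x, at the height of the cap's top: shows how far the cap has turned.
- cap_b_mark (a point): Point on the yellow line on top of cap_b, 20 mm from the cap's axis along the cap's +x, at the height of the cap's top: shows how far the cap has turned.
- cup_blue: Empty blue mixing cup, open at the top, straight round wall 52 mm across outside, 70 mm high, wall 3 mm, about 50 g, standing upright on the table. Origin: centre of its underside, +z up. The three cups swap places.
- cup_orange: Empty orange mixing cup, open at the top, straight round wall 52 mm across outside, 70 mm high, wall 3 mm, about 50 g, standing upright on the table. Origin: centre of its underside, +z up. The three cups swap places.
- cup_green: Empty green mixing cup, open at the top, straight round wall 52 mm across outside, 70 mm high, wall 3 mm, about 50 g, standing upright on the table. Origin: centre of its underside, +z up. The three cups swap places.
- offcut: Pine offcut 160 x 60 x 35 mm lying on the table behind and between the stands; origin at the centre of its underside, long side along its x. Bystander.
- tin: Closed tin, 60 mm across, 80 mm high, at the left; origin at the centre of its underside. Bystander.
- screwdriver: Screwdriver lying at the right along its own x; origin under its middle. Bystander.
- push_block: Yellow push block 120 x 40 x 30 mm, at the far left; origin at the centre of its underside. Bystander.

How it is judged:
On the way, in this order (a step that is already met when the one before it is completed fails the run):
1. the blue cup stands upright, released, on the blue stand's coaster (horizontal distance between cup_blue and stand_blue_coaster below 0.018 m and z of cup_blue in the frame of stand_blue_coaster below 0.006 m and angle between cup_blue's own z axis and vertical below 0.1 rad and contact force between the fingers and cup_blue below 0.1 N and linear speed of cup_blue below 0.03 m/s), for 0.2 s.
2. the cap of the jar in the blue stand, still on its neck, has been turned loose in its own direction (((horizontal distance between jar_a and stand_blue below 0.05 m and y of cap_a_mark in the frame of jar_a above 0.013 m and z of cap_a in the frame of jar_a below 0.09 m and horizontal distance between cap_a and jar_a below 0.008 m) or (horizontal distance between jar_b and stand_blue below 0.05 m and y of cap_b_mark in the frame of jar_b below -0.013 m and z of cap_b in the frame of jar_b below 0.09 m and horizontal distance between cap_b and jar_b below 0.008 m))), for 0.1 s.
At the end, for the whole second after the job is handed in: The gripper holds the cap of the blue stand's jar (finger force over 1 N), still, its underside more than 150 mm above the table (33 mm clear of the neck) and touching nothing of the jar; the blue cup stands upright (within 0.1 rad), untouched, within 18 mm of the centre of the blue coaster (all of step 1 and ((horizontal distance between jar_a and stand_blue below 0.05 m and height (world z) of cap_a above 0.15 m and contact force between the fingers and cap_a above 1 N and contact force between cap_a and jar_a below 0.1 N and linear speed of cap_a below 0.04 m/s) or (horizontal distance between jar_b and stand_blue below 0.05 m and height (world z) of cap_b above 0.15 m and contact force between the fingers and cap_b above 1 N and contact force between cap_b and jar_b below 0.1 N and linear speed of cap_b below 0.04 m/s))); the arm keeps its last pose, push and grip.
It fails at once if the other jar's cap is turned or moved (its mark by more than 15 mm) ((horizontal distance between jar_a and stand_blue below 0.05 m and distance of cap_b_mark from where it was at the start of the episode above 0.015 m) or (horizontal distance between jar_b and stand_blue below 0.05 m and distance of cap_a_mark from where it was at the start of the episode above 0.015 m)).
It fails at once if the orange or green cup, the offcut, tin, screwdriver or push block is displaced by more than 30 mm (distance of any of cup_orange, cup_green, offcut, tin, screwdriver, push_block from where it was at the start of the episode above 0.03 m).
It also fails if it takes over 51 s, if anything falls off the work surface, if the arm or the gripper's body presses on something with over 40 N, if the wrist force passes 120 N, or if a joint passes its speed limit or range.

## Robot

A 6-joint arm with a two-finger parallel gripper is mounted at the origin on the work surface. World frame = base frame: x ahead of the robot, y to its left, z up, the work surface at z = 0. Lengths are in m, angles in rad, forces in N, time in s.
With the tool pointing down it reaches from about 0.4 to 0.825 m from the base axis. Payload 7 kg.
Tool frame: the origin (TCP) lies on the mounting face of the last link; the fingertips stand 173 mm ahead of it and the grasp point (between the pads) lies 155 mm ahead of it; z points along the fingers, y is the line along which they close (so a half turn about z gives the same grasp; the last joint's range is limited). The gripper opens to 85 mm and grips with 20 to 120 N. Pads are 22 mm wide; open, the fingers measure 114 mm over their backs; the gripper's body (76 mm by 85 mm) begins 54 mm behind the grasp point. The pads swing forward as they close: fully open they stand 13 mm farther back than shut.
Start: joints at [1.458, 0.359, 0.012, 0, -1.224, -0.288], TCP at [0.263, 0.621, 0.405] pointing down, gripper open.
Joint ranges: [-3.07, 3.07], [-1.43, 2.12], [-1.02, 1.25], [-3.03, 1.67], [-3.05, -0], [-3.03, 3.03]. Speed limits (rad/s): [2.39, 2.39, 3.01, 3.14, 3.14, 3.14].

## Interface

Orientations are given as a rotation vector (axis times angle).
In Python, from bench import ctrl, snapshot, get_calibration gives the robot as it stands (ctrl), with the cameras as plain functions. Calls block until the motion is done:
- ctrl.movep(position, orientation): joint-space move of the TCP to a pose.
- ctrl.move_linear(position, vel=0.15, orientation=None): straight line of the TCP; orientation=None keeps the orientation; vel is the mean speed in m/s.
- ctrl.move_j(angles): joint-space move.
- ctrl.command_gripper(opening): finger opening in m; the grip force is fixed at half the most; returns when the fingers have stopped.
- ctrl.hold(seconds).
- ctrl.solve_ik(position, orientation): joint angles nearest the present ones, or None.
- snapshot(name): name is "scene" or "top"; returns the picture (480x640x3 uint8, blue, green, red); there is no depth.
- get_calibration(name): a dict with "vertical_fov" (degrees; the focal length in pixels is half the picture's height over the tangent of half this angle, whatever the lens; pixels are square), "cx", "cy" (the principal point, pixels), "xyz" and "orientation" of the camera in the world. Camera axes: x right, y up, looking along -z (the intrinsics and any distortion apply to the point x, -y, -z); pixel columns grow to the right and rows downward; lengths in m; the calibration is good to about 2 mm. A picture is of the moment at which its call begins. get_calibration takes no time and is no camera call.
A pose or a line that the arm cannot do raises ctrl.Unreachable and nothing moves.
- ctrl.job_done(): hands the job in; it is judged then, once.
Readings, each from a call of its own:
- ctrl.current_t(): time.
- ctrl.current_joints(): joint angles.
- ctrl.current_dq(): joint speeds.
- ctrl.current_effort(): joint torques, N m.
- ctrl.current_tcp_pos(): TCP position.
- ctrl.current_orientation(): TCP orientation.
- ctrl.current_contact_force(): force on the tool from outside, world axes, zero at the start.
- ctrl.current_torque(): the same for the moment, N m.
- ctrl.current_grip_width(): finger opening in m.
- ctrl.current_grip_force(): force on a finger pad.
Only numpy, scipy, OpenCV 4.12 (cv2) and the standard library are available. Lean on these libraries where they do the work, as an engineer would, in place of code of your own. Each camera call takes 0.05 s, during which the arm holds its last target. There are 200 camera calls.

## Working session

There is one attempt and no reset: what is moved stays moved. The work goes in short steps, each a Python script; the robot and the scene stay as the last script left them, time stands still between calls to the robot, and variables do not carry over. Pictures are saved under pics/ and viewed, at most 10 in all, crops included, and the job is handed in when it is done.

```bash
mkdir -p pics; ls
python3 - <<'E'
from bench import ctrl, snapshot, get_calibration
import cv2
for n in("scene","top"):
    cv2.imwrite(f"pics/{n}0.png",snapshot(n)); print(n,get_calibration(n))
print(ctrl.current_t(),ctrl.current_tcp_pos(),ctrl.current_orientation(),ctrl.current_contact_force())
E
```

```text
bench.py
pics
scene {'vertical_fov': 52.211952759339056, 'cx': 315.68369199938184, 'cy': 237.54521655108348, 'xyz': array([ 0.98851491, -0.72016462,  0.76727236]), 'orientation': array([0.89682361, 0.21683381, 0.46739263])}
top {'vertical_fov': 46.399499586631485, 'cx': 318.51407093221167, 'cy': 242.21574900026397, 'xyz': array([0.38885542, 0.0067378 , 1.2769278 ]), 'orientation': array([ 0.15176644, -0.12415619, -1.54237761])}
0.1 [0.26327202 0.62135874 0.40387205] [ 3.07725896e+00 -6.25176730e-01 -2.41713531e-04] [-0.20633409  0.47189767  0.77616256]
```

View pics/top0.png

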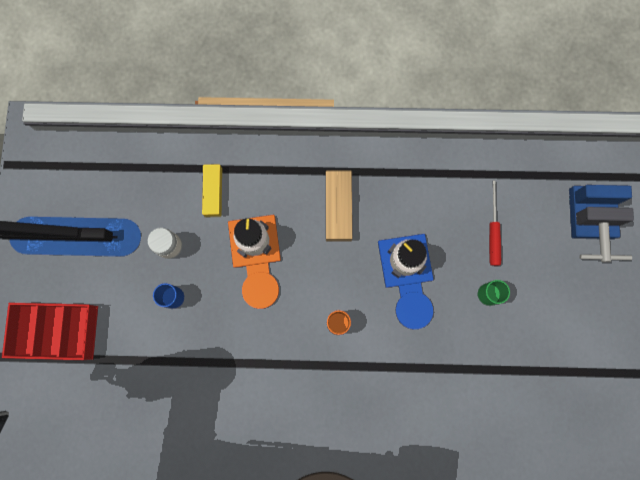

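View pics/scene0.png

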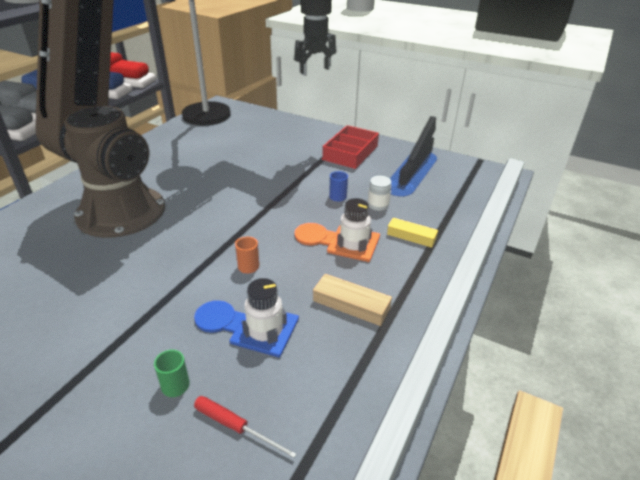

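The top view shows the blue cup at (168,296), the blue stand's coaster at (415,309) and its cap at (409,257). The green cup is at (494,293) and the orange cup at (339,322). The scene view agrees with this layout.

```bash
cat > h.py <<'E'
from bench import ctrl, snapshot, get_calibration
import cv2, numpy as np
from scipy.spatial.transform import Rotation as R
from scipy.optimize import least_squares
def cam(n):
    c=get_calibration(n); f=240/np.tan(np.radians(c["vertical_fov"])/2)
    return c,f,R.from_rotvec(c["orientation"])
def cast(n,uv,z):
    c,f,r=cam(n); uv=np.atleast_2d(uv).astype(float)
    d=r.apply(np.c_[(uv[:,0]-c["cx"])/f,-(uv[:,1]-c["cy"])/f,-np.ones(len(uv))])
    return c["xyz"]+d*((z-c["xyz"][2])/d[:,2])[:,None]
def proj(n,p):
    c,f,r=cam(n); q=r.inv().apply(np.atleast_2d(p)-c["xyz"])
    return np.c_[c["cx"]-f*q[:,0]/q[:,2],c["cy"]+f*q[:,1]/q[:,2]]
def mask(im,kind):
    h=cv2.cvtColor(im,cv2.COLOR_BGR2HSV)
    lo,hi={"blue":((105,130,40),(128,255,255)),"black":((0,0,0),(180,255,60)),"orange":((5,150,80),(16,255,255)),
      "green":((55,100,30),(85,255,255)),"yellow":((20,120,120),(35,255,255))}[kind]
    return cv2.inRange(h,lo,hi)
def contour(im,kind,box):
    x0,x1,y0,y1=box; m=np.zeros(im.shape[:2],np.uint8); m[y0:y1,x0:x1]=mask(im,kind)[y0:y1,x0:x1]
    cs,_=cv2.findContours(m,cv2.RETR_EXTERNAL,cv2.CHAIN_APPROX_NONE)
    return max(cs,key=cv2.contourArea)[:,0].astype(float)
def circ(n,cn,z,rad,away):
    """fit fixed-radius circle at height z to contour points on the side 'away' (2-vector)"""
    p=cast(n,cn,z)[:,:2]; c=p.mean(0)
    for _ in range(4):
        s=(p-c)@away>0.2*rad
        fit=least_squares(lambda q:np.linalg.norm(p[s]-q,axis=1)-rad,c,loss="soft_l1",f_scale=.001); c=fit.x
    free=least_squares(lambda q:np.linalg.norm(p[s]-q[:2],axis=1)-q[2],[*c,rad]).x
    return c,np.sqrt(np.mean(fit.fun**2)),free
def unit(v): return v/np.linalg.norm(v)
E
python3 - <<'E'
from h import *
im=cv2.imread("pics/top0.png"); cx=cam("top")[0]["xyz"][:2]
def far(kind,box,z,r):
    cn=contour(im,kind,box); g=cast("top",cn,z)[:,:2].mean(0); return circ("top",cn,z,r,unit(g-cx))
np.set_printoptions(precision=4,suppress=True)
res={}
for nm,a in dict(cup=("blue",(145,190,275,315),.07,.026),green=("green",(470,520,270,315),.07,.026),orange=("orange",(320,360,305,340),.07,.026),
   cap=("black",(388,430,235,280),.122,.028),capO=("black",(228,270,215,258),.122,.028)).items():
    res[nm]=far(*a); print(nm,*res[nm])
cn=contour(im,"blue",(375,440,225,335)); cn=cn[cn[:,1]>297]
res["co"]=circ("top",cn,.01,.042,np.array([-1,0])); print("coaster",*res["co"])
d=res["cap"][0]-res["co"][0]; print(np.linalg.norm(d),np.arctan2(d[1],d[0]))
s=cv2.imread("pics/scene0.png")
t=np.linspace(0,2*np.pi,60)
def draw(c,r,zs):
    for z in zs:
        P=np.c_[c[0]+r*np.cos(t),c[1]+r*np.sin(t),0*t+z]
        for n,I in(("scene",s),("top",im)): cv2.polylines(I,[np.round(proj(n,P)).astype(int)],True,(255,0,255),1)
for k in("cup","green","orange"): draw(res[k][0],.026,(0,.07))
draw(res["co"][0],.042,(.01,))
for k in("cap","capO"):draw(res[k][0],.028,(.122,.09))
o=np.vstack([cv2.resize(im[200:350,130:530],(800,300)),cv2.resize(s[150:450,150:400][:, :],(500,600))[:300].repeat(1,0) if 0 else cv2.resize(s[160:400,130:450],(400,300)).copy() @np.eye(3) if 0 else np.hstack([cv2.resize(s[160:400,130:450],(400,300)),cv2.resize(s[260:400,150:337],(400,300))])])
cv2.imwrite("pics/ov.png",o)
E
```

```text
cup [0.4802 0.3595] 0.0009612296494847738 [0.4808 0.3619 0.024 ]
green [ 0.5048 -0.3545] 0.0007584662088217593 [ 0.5057 -0.3566  0.0242]
orange [ 0.4295 -0.0154] 0.0007740665917360095 [ 0.4313 -0.0164  0.0244]
cap [ 0.5751 -0.1654] 0.00625588394371761 [ 0.5843 -0.1752  0.0187]
capO [0.6092 0.1786] 0.007583510989953467 [0.6067 0.1801 0.0266]
coaster [ 0.4664 -0.1863] 0.0005809445230791648 [ 0.4656 -0.1863  0.0414]
0.11069570383124253 0.19006201617600496
```

View pics/ov.png

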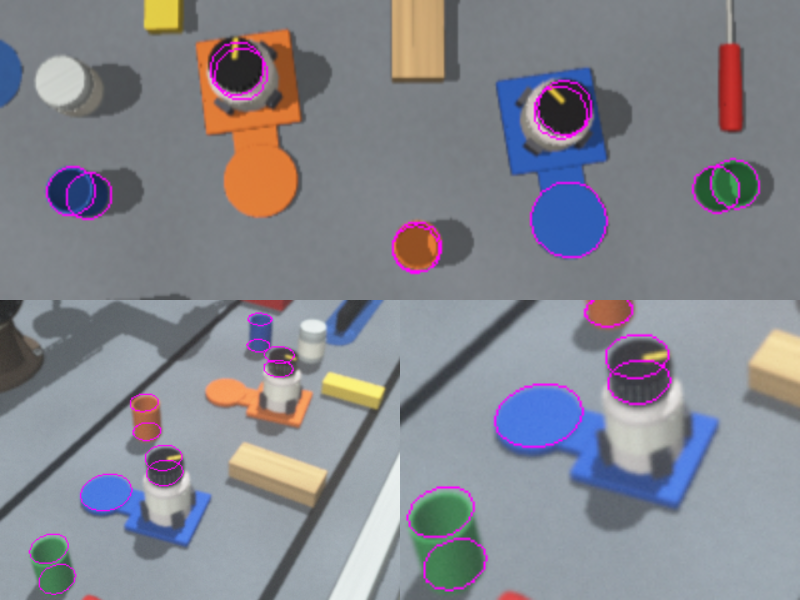

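The fitted cup and coaster circles lie on the objects in both views. The cap fit is loose because the yellow mark cuts into its outline, so I'll refine it using the hull of black plus yellow, then pick the cup.

```bash
cat >> h.py <<'E'
def ori(phi):
    y=np.array([np.cos(phi),np.sin(phi),0]); z=np.array([0,0,-1.]); return R.from_matrix(np.c_[np.cross(y,z),y,z]).as_rotvec()
def capfit(im,box,rad=.0275):
    x0,x1,y0,y1=box; h=cv2.cvtColor(im,cv2.COLOR_BGR2HSV)[y0:y1,x0:x1]
    ye=mask(im,"yellow")[y0:y1,x0:x1]; bk=cv2.inRange(h,(0,0,0),(180,255,50))
    cs,_=cv2.findContours(bk|ye,cv2.RETR_EXTERNAL,cv2.CHAIN_APPROX_NONE); c=max(cs,key=cv2.contourArea)
    hull=cv2.convexHull(c)[:,0]+[x0,y0]; cx=cam("top")[0]["xyz"][:2]
    # dense hull outline
    m=np.zeros(im.shape[:2],np.uint8); cv2.fillPoly(m,[hull],255)
    cn=cv2.findContours(m,cv2.RETR_EXTERNAL,cv2.CHAIN_APPROX_NONE)[0][0][:,0].astype(float)
    f=circ("top",cn,.122,rad,unit(cast("top",cn,.122)[:,:2].mean(0)-cx))
    yx=np.argwhere(ye)[:,::-1]+[x0,y0]; y=cast("top",yx,.122)[:,:2].mean(0)-f[0]
    return f,np.arctan2(y[1],y[0]),np.linalg.norm(y)
E
python3 - <<'E'
from h import *
np.set_printoptions(precision=4,suppress=True)
im=cv2.imread("pics/top0.png")
for b in((388,432,235,280),(228,272,215,260)): print(*capfit(im,b))
# square base of blue stand
m=mask(im,"blue"); m[:225]=0;m[288:]=0;m[:,:370]=0;m[:,440:]=0
ys,xs=np.nonzero(m); r=cv2.minAreaRect(cv2.convexHull(np.c_[xs,ys].astype(np.float32))); b=cast("top",cv2.boxPoints(r),.012); print("base",b[:,:2].mean(0),np.linalg.norm(b-np.roll(b,1,0),axis=1))
# scene: cap black blob bottom/top
s=cv2.imread("pics/scene0.png")
for x in([.5751,-.1654,.122],[.58,-.168,.122]): print(proj("scene",x))
ms=mask(s,"black")[270:330,230:300]; 
cs,_=cv2.findContours(ms,cv2.RETR_EXTERNAL,cv2.CHAIN_APPROX_NONE); c=max(cs,key=cv2.contourArea); print("scene cap box",np.array(cv2.boundingRect(c))+[230,270,0,0])
for p in([.481,.3605,.2],[.466,-.187,.2],[.578,-.166,.265]):
  for k in(0,1):
    print(p,k,ctrl.solve_ik(p,ori(np.pi/2+np.pi*k)))
E
```

```text
(array([ 0.5763, -0.1654]), np.float64(0.0009441043813691082), array([ 0.5783, -0.1671,  0.0254])) 0.6509032637974899 0.015254834823585518
(array([0.6136, 0.1799]), np.float64(0.0007928630309594827), array([0.6155, 0.1815, 0.0255])) 0.11722181575700609 0.016537777813947944
base [ 0.5718 -0.1672] [0.1217 0.1107 0.1219 0.1089]
[[260.2926 285.4252]]
[[261.6868 287.1111]]
scene cap box [270 297   1   1]
[0.481, 0.3605, 0.2] 0 [ 0.9679  0.4421 -0.3896  0.     -0.739  -2.5387]
[0.481, 0.3605, 0.2] 1 [ 0.9679  0.4421 -0.3896  0.     -0.739   0.6029]
[0.466, -0.187, 0.2] 0 [ 0.0103  0.3144 -0.6133  0.     -0.643  -1.5811]
[0.466, -0.187, 0.2] 1 [ 0.0103  0.3144 -0.6133  0.     -0.643   1.5605]
[0.578, -0.166, 0.265] 0 [ 0.0449  0.3627 -0.3308  0.     -0.8773 -1.6157]
[0.578, -0.166, 0.265] 1 [ 0.0449  0.3627 -0.3308  0.     -0.8773  1.5259]
```

Run:
```python
from h import *
P=3*np.pi/2
ctrl.movep([.481,.361,.32],ori(P))
ctrl.move_linear([.481,.361,.200],vel=.12)
print(ctrl.current_contact_force())
ctrl.command_gripper(.04); print("w",ctrl.current_grip_width(),ctrl.current_grip_force())
ctrl.move_linear([.481,.361,.40],vel=.2)
print("w",ctrl.current_grip_width(),ctrl.current_grip_force(),ctrl.current_t())
ctrl.movep([.466,-.187,.40],ori(P+.19))
print("w",ctrl.current_grip_width(),ctrl.current_grip_force(),ctrl.current_t(),ctrl.current_tcp_pos())
cv2.imwrite("pics/s1.png",snapshot("scene"))
```

```text
[0.65533307 0.2609799  0.17071125]
w 0.05162633857386836 62.5365861877799
w 0.05132006855991933 62.35404510051012 4.1333
w 0.051412314303777316 62.37749554216862 6.1083 [ 0.46640763 -0.18649724  0.39997549]
```

View pics/s1.png

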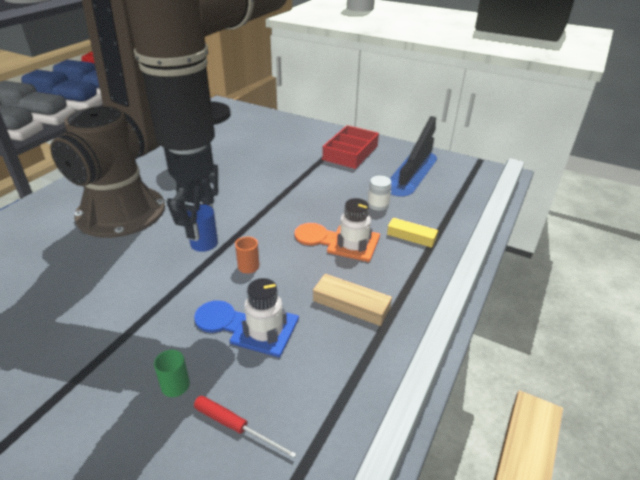

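The cup is held upright at (203,228) and everything else is untouched. Next I lower it onto the coaster.

Run:
```python
from h import *
np.set_printoptions(precision=4,suppress=True)
ctrl.move_linear([.466,-.187,.222],vel=.2)
f0=ctrl.current_contact_force()[2]
z=.222
while z>.205:
    z-=.002; ctrl.move_linear([.466,-.187,z],vel=.04)
    f=ctrl.current_contact_force()[2]-f0
    if abs(f)>3: break
print(z,f)
ctrl.command_gripper(.085); ctrl.hold(.3)
ctrl.move_linear([.466,-.187,.34],vel=.15)
ctrl.movep([.577,-.166,.34],ori(np.pi+.1) if abs(ctrl.solve_ik([.577,-.166,.34],ori(np.pi+.1))[5])<1 else ori(.1))
print(ctrl.current_joints(),ctrl.current_t(),ctrl.current_grip_width())
cv2.imwrite("pics/s2.png",np.hstack([snapshot("scene")[180:400,100:400],snapshot("top")[180:400,300:560]]))
```

```text
0.21 12.111508350907428
[ 0.0449  0.2867 -0.2483 -0.     -1.0366  0.056 ] 11.95 0.08481189709729918
```

View pics/s2.png

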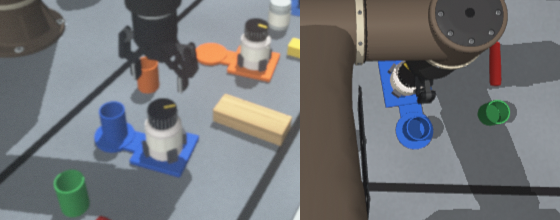

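The cup stands at (112,122) in the scene crop and (416,128) in the top crop, centred on the coaster. Next is the cap: grasp it, then turn gently counterclockwise while watching the torque.

Run:
```python
from h import *
np.set_printoptions(precision=3,suppress=True)
ctrl.move_linear([.577,-.166,.265],vel=.12)
f0=ctrl.current_contact_force(); t0=ctrl.current_torque(); print(f0,t0)
ctrl.command_gripper(.045); print("w",ctrl.current_grip_width(),ctrl.current_grip_force())
print(ctrl.current_contact_force()-f0,ctrl.current_torque()-t0)
j=np.array(ctrl.current_joints()); y0=R.from_rotvec(ctrl.current_orientation()).as_matrix()[:,1]
for k in range(1,9):
    q=j.copy(); q[5]-=.05*k; ctrl.move_j(q)
    y=R.from_rotvec(ctrl.current_orientation()).as_matrix()[:,1]
    T=ctrl.current_torque()-t0
    print("turned ccw",np.cross(y0,y)[2],T,ctrl.current_effort()[5],ctrl.current_contact_force()-f0)
    if abs(T[2])>1.2: break
print(ctrl.current_t())
cv2.imwrite("pics/s3.png",cv2.resize(snapshot("scene")[220:370,180:380],(800,600)))
```

```text
[ 0.145 -0.45   0.887] [-0.046 -0.047  0.008]
w 0.05432495639314823 63.47613003104925
[1.466 1.779 5.12 ] [ 0.289 -0.701  0.019]
turned ccw -0.048698682521180904 [ 0.1   -0.376  0.038] -0.3333877678960562 [ 0.369 -0.152 -0.608]
turned ccw -0.09685601410331633 [ 0.041 -0.423  0.693] -0.9210771135985851 [1.452 0.308 1.004]
turned ccw -0.14509922726235938 [-0.631 -0.593  2.011] -2.1853939443826675 [ 1.791 -0.227  0.676]
13.9667
```

View pics/s3.png

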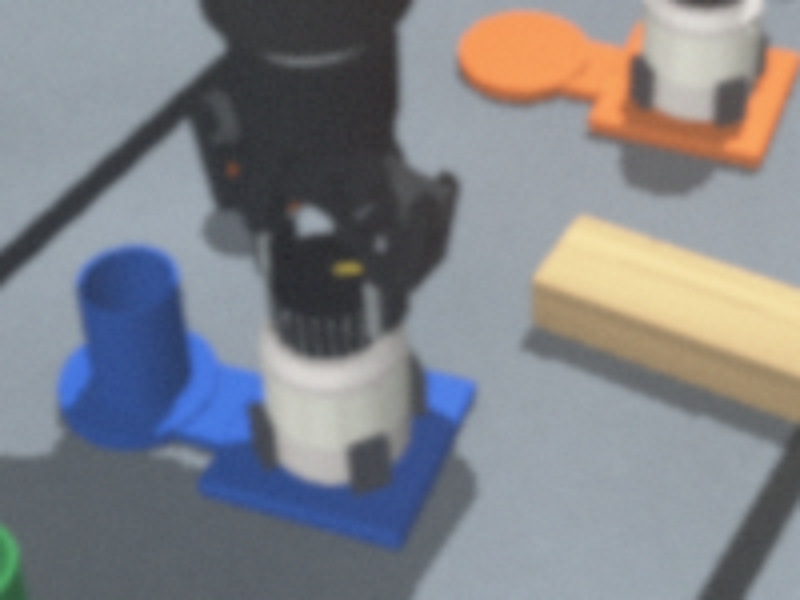

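The negative turn was clockwise as seen from above. It met a stop near 0.1 rad, with torque rising to 2 N m, so I turn counterclockwise instead.

Run:
```python
from h import *
np.set_printoptions(precision=3,suppress=True)
j=np.array(ctrl.current_joints()); t0=np.array([-.046,-.047,.008])
for k in range(1,16):
    q=j.copy(); q[5]+=.1*k; ctrl.move_j(q)
    T=ctrl.current_torque()-t0
    print(.1*k-.145,T[2],ctrl.current_grip_width())
    if k>2 and abs(T[2])>1.2: print("STOP"); break
print(ctrl.current_t(),ctrl.current_contact_force())
cv2.imwrite("pics/s4.png",cv2.resize(snapshot("scene")[220:370,180:380],(800,600)))
```

```text
-0.044999999999999984 0.034405685512616524 0.05398279069300379
0.05500000000000002 0.016948611040040022 0.05380609617344462
0.15500000000000005 -0.027350583427749695 0.05428239115931359
0.255 -0.06966489335582782 0.05401657055956891
0.355 -0.025953588165360506 0.053988038632263764
0.45500000000000007 -0.023200909716164942 0.05418236701712087
0.555 -0.01485364339448169 0.05383415665619353
0.655 -0.014973685328536199 0.05399446158538211
0.755 0.06032400119480417 0.05411806459379426
0.855 -0.004515688555922985 0.05401805606228247
0.9550000000000001 0.05233839021825411 0.05401071911370752
1.0550000000000002 0.08224099100114482 0.05390968537723385
1.155 0.038833552205335325 0.054218641208403584
1.2550000000000001 0.03720855613055888 0.05411017311544232
1.355 0.0073369635404606295 0.05373000047418739
17.7667 [-7.347  0.296  4.098]
```

View pics/s4.png

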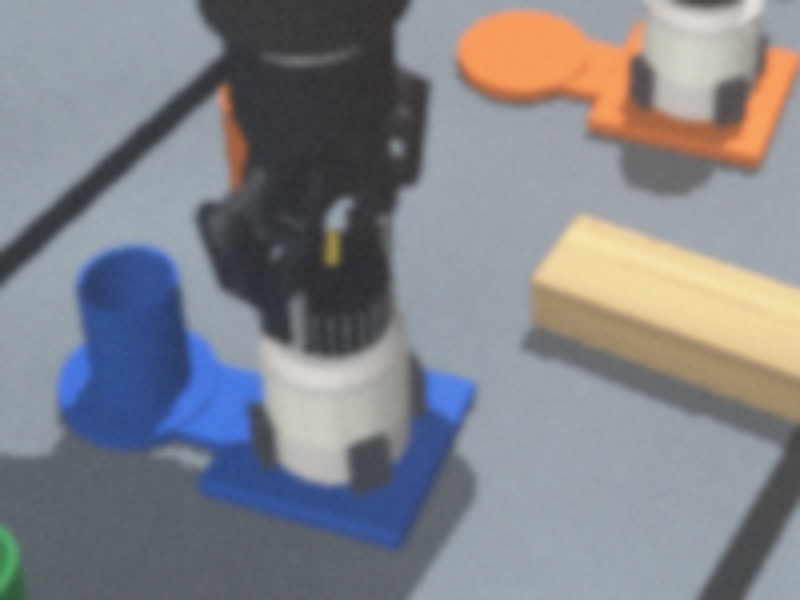

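The mark moved round with the gripper to (332,247), roughly 80°, with almost no torque. Now I lift gently.

Run:
```python
from h import *
np.set_printoptions(precision=3,suppress=True)
ctrl.hold(.2)
p=np.array(ctrl.current_tcp_pos()); f0=ctrl.current_contact_force(); ok=True
for dz in (.002,.004,.006,.009,.012,.02,.035):
    ctrl.move_linear(p+[0,0,dz],vel=.03); f=ctrl.current_contact_force(); print(dz,f,ctrl.current_grip_width())
    if f[2]-f0[2]<-12: ok=False; print("STUCK"); break
if ok: ctrl.move_linear(p+[0,0,.10],vel=.08); ctrl.hold(.5)
print(ctrl.current_t(),ctrl.current_tcp_pos(),ctrl.current_grip_width(),ctrl.current_grip_force(),ctrl.current_contact_force())
cv2.imwrite("pics/s5.png",snapshot("scene"))
```

```text
0.002 [-4.68  -0.103  1.359] 0.05393322490103444
0.004 [-5.264 -0.159 -1.145] 0.0536995291228432
0.006 [-4.888 -1.321 -1.978] 0.053914114339036597
0.009 [-6.391 -1.314 -1.002] 0.05411546503057126
0.012 [-5.18  -0.344 -1.063] 0.05368068263525239
0.02 [-1.582 -1.067  1.157] 0.05388416360892792
0.035 [ 0.049 -0.889 -1.252] 0.053989574635379345
21.8 [ 0.577 -0.166  0.367] 0.054058364220203 64.72320632077754 [ 0.033  0.209 -0.846]
```

View pics/s5.png

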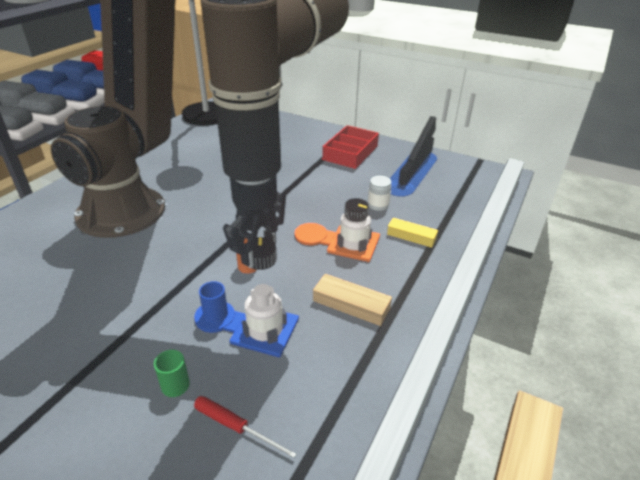

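The cap is held at (262,250), well clear of the bare jar neck at (263,300). The blue cup stands on its coaster at (213,303), and the other objects have not moved.

```bash
python3 -c "
from bench import ctrl, snapshot, get_calibration
print(ctrl.job_done())"
```

```text
the job is handed in; nothing more can be done
None
```

The job is handed in: the blue cup stands released on the blue coaster, and that jar's cap, which loosened counterclockwise, is held about 10 cm above the jar; nothing else looks moved in the last picture, and the hand-in call returned no verdict.

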